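# Clear the length gauge and draw its arm to the mark

### The job

Fittings have been left in the path of the telescoping length gauge: first put the red elbow into the red tray and the blue coupling into the blue tray, setting them down inside and leaving the gauge arm where it is meanwhile. Then squeeze the yellow lock button on the side of the gauge's black grip head, draw the arm out until its pointer stands at the orange marker clip (within the clip's width), and finish while still holding the grip head there with the button squeezed. Leave the white elbow, the roll of masking tape and the tape measure alone.

Things in the scene. Friction and masses are not known exactly. Their poses are not given: they have to be found in the camera images.
- gauge: fixed length gauge: grey base plate 115 x 385 mm (x -70 to +45, y -192 to +192), top 10 mm above the bench; origin at bench height under the arm. Its +y axis is the way the arm extends, its -x side faces the robot. A square outer tube (26 mm wide, top 48 mm up) stands at y -192 to -24; the +y half is the grip head's flat path, with a scale (ticks 10 mm apart) along its -x side
- gauge_arm (a joint): extension of the telescoping arm in m, 0 fully in, 0.150 fully out; the grip head travels along the gauge's +y axis by this amount. Starts fully in and locked. With the button squeezed it slides with about 1 N of friction; with the button out a hidden tooth locks it in notches 10 mm apart (1 to 2 mm of play, holds over 50 N)
- grip_point (a point): grasp point: middle of the black grip head with its button, 48 mm above the bench (axes as the gauge). The head at the arm's outer end is a block 26 mm (x) by 32 mm (y), 12 to 66 mm above the bench. Close the fingers along the gauge's x: one pad on the yellow button, the other on the plain face opposite; 34 mm wide with the button out, 28 mm squeezed
- lock_button (a joint): travel of the yellow spring lock button, m: 0 out (locked), 0.006 fully squeezed; counts as squeezed above 0.004; the arm is free from 0.003 on. The button (22 mm wide, 26 mm tall, 48 mm above the bench, standing 8 mm out of the head's -x face) moves along gauge +x; 4 N to start, 8 N at the end; springs back when let go
- pointer_tip (a point): tip of the thin steel pointer, 12 mm above the bench, that sticks out of the grip head's foot towards the scale (53 mm from the arm's line); it moves with the grip head
- marker_line (a point): line on the orange marker clip, at the end towards the pointer, 12 mm above the bench; the fixed clip is 10 mm wide along the gauge's y and 4 mm high, on the plate's -x edge. Same axes as the gauge. The pointer is at the mark when its y in these axes is 0
- red_tray: fixed open red tray 108 x 130 x 36 mm (x, y, z), walls 4 mm, floor 4 mm thick, origin under its centre on the bench
- blue_tray: fixed open blue tray, same size and origin as the red one
- red_elbow: red plastic elbow fitting, 30 x 44 x 17 mm, 20 g, slightly bent, long side along its own y axis; lies on the gauge's plate. Origin centre of its underside
- red_center (a point): centre of the red elbow, half-way up; grasp across its own x axis (about 28 mm)
- blue_coupling: blue plastic coupling, 30 x 64 x 18 mm, 25 g, slightly bent, long side along its own y axis; lies on the gauge's plate. Origin centre of its underside
- blue_center (a point): centre of the blue coupling, half-way up; grasp across its own x axis (about 28 mm)
- white_center (a point): centre of the white elbow fitting, 42 x 73 x 16 mm, bystander between the trays
- roll_center (a point): centre of the yellow roll of masking tape, 86 mm across, 25 mm high, bystander
- rule_center (a point): centre of the yellow tape measure, 34 x 83 x 64 mm, bystander

How it is judged:
By the outcome, as a careful person would: the job done as asked, in the order asked, and still so for the second after the job is handed in, while the arm keeps its last pose, push and grip.
It also fails if it takes over 61 s, if anything falls off the work surface, if the arm or the gripper's body presses on something with over 40 N, if the wrist force passes 120 N, or if a joint passes its speed limit or range.

### The arm

A 6-joint arm with a two-finger parallel gripper is mounted at the origin on the work surface; the furniture and walls round the work are solid. World frame = base frame: x ahead of the robot, y to its left, z up, the work surface at z = 0. Lengths are in m, angles in rad, forces in N, time in s.
With the tool pointing down it reaches from about 0.25 to 0.8 m from the base axis. Payload 3.9 kg.
Tool frame: the origin (TCP) lies at the very end of the fingers, on their centre line; the grasp point (between the pads) lies 19 mm behind it; z points along the fingers, y is the line along which they close (so a half turn about z gives the same grasp; the last joint's range is limited). The gripper opens to 85 mm and grips with 20 to 120 N. Pads are 22 mm wide; open, the fingers measure 114 mm over their backs; the gripper's body (76 mm by 85 mm) begins 54 mm behind the grasp point. The pads swing forward as they close: fully open they stand 13 mm farther back than shut.
Start: joints at [-1.282, 0.26, -0.138, 1.173, 0, 1.571], TCP at [0.15, -0.503, 0.231] pointing down, gripper open.
Joint ranges: [-2.78, 2.78], [-0.83, 1.72], [-1.28, 1.37], [-1.9, 2.12], [-1.57, 1.48], [-3.14, 3.14]. Speed limits (rad/s): [2.57, 2.57, 3.14, 3.14, 3.14, 3.14].

### API

Orientations are given as [roll, pitch, yaw] about the fixed x, y, z axes, in that order (R = Rz(yaw) Ry(pitch) Rx(roll)).
In Python, from station import ctrl gives the robot as it stands.
- The arm moves only by the shell command python3 -m handwheel 'ROWS' [FORCE]. ROWS is JSON, a list of rows, each a list of 7 numbers: the shift along the tool's x, y, z in m, then the turn, a rotation vector about the tool's x, y, z in rad, then the opening in per cent of the stroke, from 0 (shut) to 100 (fully open). A call has 1 to 5 rows; each row shifts and turns the commanded pose from where the row before left it, along the tool's axes as they then stand; what a row does not reach is not made up. A row lasts 1/8 s, in which the tool goes at most 62.5 mm and 10.7 degrees, less where a joint would pass 70% of its speed; a pose out of reach is approached as far as the arm can. A call with a gripper value outside its range is refused whole. The fingers move at their own pace and stop on an object; FORCE is the grip in N (left out, the last holds). Time passes only in rows, so rows that do not move let the fingers close. It gives the time, the measured TCP pose, the force, the opening and the grip force at its end, in the units of the state.
- ctrl.get_obs(): the state, without advancing time (a new reading comes with each control period).
- ctrl.capture(name): name is "scene" or "side" or "wrist"; returns the picture (420x560x3 uint8, red, green, blue); there is no depth.
- ctrl.calibration(name): a dict with "vertical_fov" (degrees; the focal length in pixels is half the picture's height over the tangent of half this angle, whatever the lens; pixels are square), "cx", "cy" (the principal point, pixels), "dist" ([k1, k2, p1, p2, k3] as OpenCV has them; the pictures are not rectified), "world_from_camera" (4x4, takes a point from camera to world coordinates). Camera axes: x right, y up, looking along -z (the intrinsics and any distortion apply to the point x, -y, -z); pixel columns grow to the right and rows downward; lengths in m; the calibration is good to about 2 mm. A picture is of the moment at which its call begins: read the wrist's pose just before it. calibration takes no time and is no camera call; for the wrist camera it gives the pose at the moment of the call.
- ctrl.close_job(): hands the job in; it is judged then, once.
The state is a dict: "clock": time; "qpos": joint angles; "joint_vel": joint speeds; "effort": joint torques, N m; "position": TCP position; "ee_rot": TCP orientation; "ft_force": force on the tool from outside, world axes, zero at the start; "ft_torque": the same for the moment, N m; "width": opening from 0.0 (shut) to 1.0 (fully open); "grasp_force": force on a finger pad.
Only numpy, scipy, OpenCV 4.12 (cv2) and the standard library are available. Lean on these libraries where they do the work, as an engineer would, in place of code of your own. Each camera call takes 0.05 s, during which the arm holds its last target. There are 200 camera calls.

## Working session

There is one attempt and no reset: what is moved stays moved. The work goes in short steps, Python scripts to look and compute and a shell command to move; the robot and the scene stay as the last step left them, time stands still between calls to the robot, and variables do not carry over. Pictures are saved under pics/ and viewed, at most 10 in all, crops included, and the job is handed in when it is done.

```bash
mkdir -p pics
cat > h.py <<'E'
import numpy as np, cv2
from station import ctrl
from scipy.spatial.transform import Rotation as R
def snap(n,f):
    c=ctrl.calibration(n); im=ctrl.capture(n); cv2.imwrite('pics/'+f+'.png',im[:,:,::-1]); np.savez('pics/'+f+'.npz',im=im,**{k:np.array(v) for k,v in c.items()}); return im,c
def load(f):
    d=dict(np.load('pics/'+f+'.npz')); return d['im'],d
def K(c):
    f=210/np.tan(np.radians(float(c['vertical_fov']))/2); return np.array([[f,0,float(c['cx'])],[0,f,float(c['cy'])],[0,0,1]])
def ray(c,uv):
    p=cv2.undistortPoints(np.array(uv,float).reshape(-1,1,2),K(c),np.array(c['dist'],float)).reshape(-1,2)
    T=np.array(c['world_from_camera']); d=np.c_[p[:,0],-p[:,1],-np.ones(len(p))]@T[:3,:3].T
    return T[:3,3],d
def plane(c,uv,z):
    o,d=ray(c,uv); return o+d*((z-o[2])/d[:,2])[:,None]
def proj(c,X):
    T=np.linalg.inv(np.array(c['world_from_camera'])); X=np.atleast_2d(X)@T[:3,:3].T+T[:3,3]
    X=X*[1,-1,-1]; return cv2.projectPoints(X,np.zeros(3),np.zeros(3),K(c),np.array(c['dist'],float))[0].reshape(-1,2)
E
python3 - <<'E'
from h import *
for n in ['scene','side','wrist']:
    im,c=snap(n,n+'0'); print(n,c)
print(ctrl.get_obs())
E
```

```text
scene {'vertical_fov': 48.843916690742134, 'cx': 277.9417471320418, 'cy': 197.93809835327735, 'dist': array([-0.00327799,  0.        ,  0.        ,  0.        ,  0.        ]), 'world_from_camera': array([[-0.89103458,  0.33069848, -0.31095962,  0.11677645],
       [-0.45377688, -0.63080088,  0.62942576,  0.78035749],
       [ 0.01199654,  0.70194641,  0.71212873,  0.98648962],
       [ 0.        ,  0.        ,  0.        ,  1.        ]])}
side {'vertical_fov': 48.31436434593325, 'cx': 272.1850998073746, 'cy': 200.59277424413256, 'dist': array([-0.09090387,  0.        ,  0.        ,  0.        ,  0.        ]), 'world_from_camera': array([[-0.99995607, -0.00786266,  0.00510346,  0.52554378],
       [ 0.00794519, -0.42203659,  0.90654398,  1.18255631],
       [-0.004974  ,  0.9065447 ,  0.42208052,  0.62914051],
       [ 0.        ,  0.        ,  0.        ,  1.        ]])}
wrist {'vertical_fov': 70.80074212138227, 'cx': 278.2927835427777, 'cy': 210.2029269601838, 'dist': array([-0.00762612,  0.        ,  0.        ,  0.        ,  0.        ]), 'world_from_camera': array([[ 0.28488892, 
[... 201 characters left out ...]
      ,  1.        ]])}
{'clock': 0.15, 'qpos': array([-1.28201266e+00,  2.60496843e-01, -1.39035455e-01,  1.17271596e+00,
        6.05252682e-06,  1.57080916e+00]), 'joint_vel': array([ 0.00040679, -0.00267306,  0.00330614,  0.00085596, -0.00029072,
        0.00021283]), 'effort': array([ 1.54661164e-03, -4.06006300e+01,  2.54165804e+01,  1.27118346e-02,
        2.05748097e-04,  2.83496725e-06]), 'position': array([ 0.14936926, -0.50276997,  0.23068927]), 'ee_rot': array([-3.14014072e+00, -6.03388505e-06,  2.88770828e-01]), 'ft_force': array([-0.45411373,  0.17185705, -0.26017623]), 'ft_torque': array([ 0.01677825, -0.00154138,  0.01766918]), 'grasp_force': 0.0, 'width': 0.9993527998911197}
```

View pics/scene0.png

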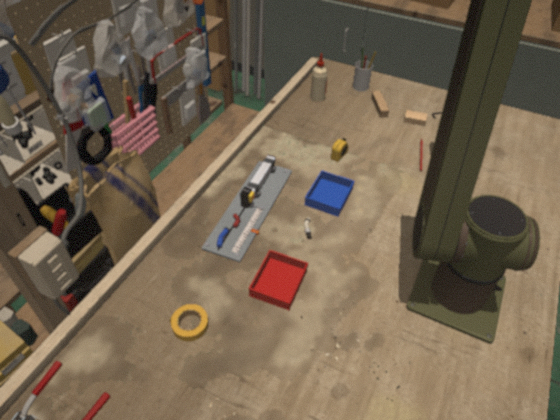

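View pics/side0.png

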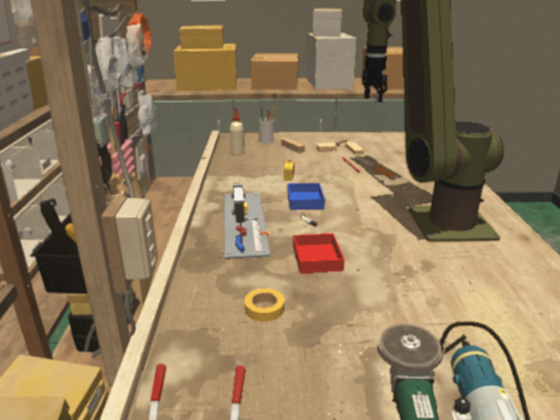

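The scene view shows the gauge plate around (248,212), the red elbow at (236,219), the blue coupling at (222,237), the clip at (255,231), the red tray at (279,279) and the blue tray at (330,193). The side view shows the same things smaller. I'll work out coarse positions, then take a wrist picture from above.

Run:
```python
from h import *
im,c=load('scene0')
print(plane(c,[(236,219),(222,237),(255,231),(250,195)],.015).round(3))
print(plane(c,[(279,279),(330,193),(190,322),(340,148),(308,229)],.0).round(3))
print(plane(c,[(204,248),(237,260),(292,170),(263,160)],.01).round(3))
w,cw=load('wrist0'); o=ctrl.get_obs()
T=np.array(cw['world_from_camera']); Rt=R.from_euler('xyz',o['ee_rot']).as_matrix()
print('cam in tool',Rt.T@(T[:3,3]-o['position']),'\n',Rt.T@T[:3,:3])
```

```text
[[ 0.608  0.051  0.015]
 [ 0.608  0.125  0.015]
 [ 0.539  0.065  0.015]
 [ 0.62  -0.051  0.015]]
[[ 0.413  0.166 -0.   ]
 [ 0.417 -0.184  0.   ]
 [ 0.545  0.372  0.   ]
 [ 0.47  -0.398  0.   ]
 [ 0.417 -0.022  0.   ]]
[[ 0.633  0.176  0.01 ]
 [ 0.535  0.17   0.01 ]
 [ 0.56  -0.214  0.01 ]
 [ 0.664 -0.213  0.01 ]]
cam in tool [ 0.06671079  0.00041227 -0.14238334] 
 [[ 1.20431655e-04  9.64895694e-01  2.62633365e-01]
 [ 9.99999696e-01 -3.18593636e-04  7.11935475e-04]
 [ 7.70616793e-04  2.62633200e-01 -9.64895439e-01]]
```

```bash
cat >> h.py <<'E'
def rows(p,yaw,n,start=None):
    "tool-down rows to p,yaw in n equal steps"
    o=ctrl.get_obs(); p0,y0=(o['position'],o['ee_rot'][2]) if start is None else start
    p0,p=np.array(p0),np.array(p); dy=(yaw-y0)/n
    for i in range(n):
        a=y0+dy*i; d=(p-p0)/n
        s=np.array([[np.cos(a),np.sin(a),0],[np.sin(a),-np.cos(a),0],[0,0,-1]])@d
        print('[%.4f,%.4f,%.4f,0,0,%.4f]'%(*s,-dy))
E
python3 -c "
from h import *
rows([.55,.03,.231],1.63,13)"
```

```text
[0.0412,-0.0305,-0.0000,0,0,-0.1032]
[0.0441,-0.0261,-0.0000,0,0,-0.1032]
[0.0466,-0.0214,-0.0000,0,0,-0.1032]
[0.0485,-0.0165,-0.0000,0,0,-0.1032]
[0.0500,-0.0114,-0.0000,0,0,-0.1032]
[0.0509,-0.0062,-0.0000,0,0,-0.1032]
[0.0513,-0.0009,-0.0000,0,0,-0.1032]
[0.0511,0.0044,-0.0000,0,0,-0.1032]
[0.0504,0.0096,-0.0000,0,0,-0.1032]
[0.0491,0.0147,-0.0000,0,0,-0.1032]
[0.0473,0.0197,-0.0000,0,0,-0.1032]
[0.0451,0.0245,-0.0000,0,0,-0.1032]
[0.0423,0.0290,-0.0000,0,0,-0.1032]
```

```bash
python3 -m handwheel '[[0.041,-0.030,0,0,0,-0.103,100],[0.044,-0.026,0,0,0,-0.103,100],[0.047,-0.021,0,0,0,-0.103,100],[0.048,-0.016,0,0,0,-0.103,100],[0.050,-0.011,0,0,0,-0.103,100]]' 20
python3 -m handwheel '[[0.051,-0.006,0,0,0,-0.103,100],[0.051,-0.001,0,0,0,-0.103,100],[0.051,0.004,0,0,0,-0.103,100],[0.050,0.010,0,0,0,-0.103,100],[0.049,0.015,0,0,0,-0.103,100]]'
python3 -m handwheel '[[0.047,0.020,0,0,0,-0.103,100],[0.045,0.024,0,0,0,-0.103,100],[0.042,0.029,0,0,0,-0.103,100],[0,0,0,0,0,0,100],[0,0,0,0,0,0,100]]'
python3 -c "
from h import *
snap('wrist','wrist1')"
```

```text
clock: 0.78
position: [0.3049, -0.2989, 0.2312]
ee_rot: [3.142, -0.0, 0.807]
ft_force: [1.1, -0.2, -0.3]
width: 1.0
grasp_force: 0.0
clock: 1.4
position: [0.4593, -0.0949, 0.2312]
ee_rot: [-3.142, 0.0, 1.322]
ft_force: [0.9, -0.3, 0.4]
width: 1.003
grasp_force: 0.0
clock: 2.02
position: [0.5503, 0.0255, 0.2308]
ee_rot: [-3.14, 0.0, 1.628]
ft_force: [0.2, 0.1, -0.1]
width: 1.002
grasp_force: 0.0
```

View pics/wrist1.png

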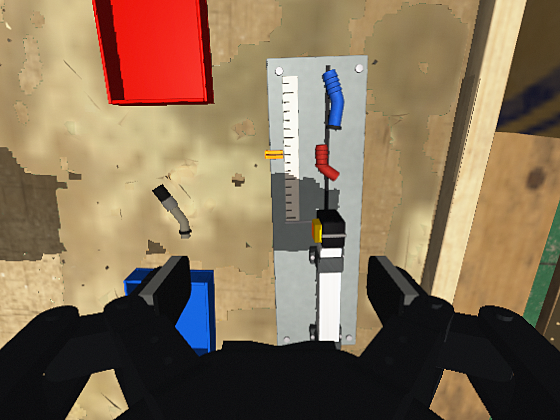

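The wrist view shows the plate corners near (266,59) and (367,55), the blue coupling at (334,99), the red elbow at (326,162), the clip at (276,155), the yellow button at (318,231) and the head at (330,222). The near edges of both trays are in frame.

```bash
cat >> h.py <<'E'
def blob(im,lo,hi,box):
    h=cv2.cvtColor(im,cv2.COLOR_RGB2HSV); m=cv2.inRange(h,lo,hi); b=np.zeros_like(m); x0,y0,x1,y1=box; b[y0:y1,x0:x1]=m[y0:y1,x0:x1]
    cs=cv2.findContours(b,cv2.RETR_EXTERNAL,cv2.CHAIN_APPROX_NONE)[0]; return max(cs,key=cv2.contourArea).reshape(-1,2)
def rect(c,k,z):
    P=plane(c,k,z)[:,:2].astype(np.float32)
    (cx,cy),s,a=cv2.minAreaRect(P*1000); return np.round([cx,cy,*s,a],1)
E
python3 - <<'E'
from h import *
im,c=load('wrist1')
k=blob(im,(105,120,60),(130,255,255),(300,50,370,140)); print('blue',rect(c,k,.019),len(k))
k=blob(im,(0,120,60),(8,255,255),(300,130,350,190)); print('red',rect(c,k,.019),len(k))
k=blob(im,(10,130,120),(28,255,255),(255,140,284,170)); print('clip',rect(c,k,.012),k.min(0),k.max(0))
k=blob(im,(18,130,60),(35,255,255),(300,210,340,250)); print('button',rect(c,k,.061),k.min(0),k.max(0))
k=blob(im,(0,150,60),(8,255,255),(80,0,230,120)); print('redtray',rect(c,k,.036)); 
print(plane(c,[(266,59),(367,55),(280,71),(361,69),(287,339),(351,338)],.01).round(4))
print(plane(c,[(297,77),(329,68),(295,220),(321,213),(342,210)],.01).round(4))
im,c=load('scene0')
k=blob(im,(0,150,60),(8,255,255),(240,240,320,310)); print('redtray',rect(c,k,.036),rect(c,k,0)); 
k=blob(im,(110,150,60),(125,255,255),(300,165,360,220)); print('bluetray',rect(c,k,.036),rect(c,k,0)); 
im,c=load('side0')
k=blob(im,(0,150,60),(8,255,255),(280,225,350,280)); print('redtray',rect(c,k,.036)); 
k=blob(im,(110,150,60),(125,255,255),(280,175,340,220)); print('bluetray',rect(c,k,.036)); 
im,c=load('wrist1'); v=im[60:350]; 
cv2.imwrite('pics/crop1.png',cv2.resize(im[40:260,220:400,::-1],None,fx=3,fy=2.7,interpolation=cv2.INTER_CUBIC)[:594])
E
```

```text
blue [607.4 129.6  19.9  60.1  12.5] 129
red [603.6  56.5  21.1  46.8  28.7] 91
clip [542.5  62.9  20.6   9.5   3.3] [265 150] [282 158]
button [596.4 -14.5   9.6  28.3  10.4] [312 219] [321 242]
redtray [414.7 160.  115.2 100.2   4.1]
[[ 0.5286  0.1671  0.01  ]
 [ 0.641   0.1777  0.01  ]
 [ 0.545   0.1557  0.01  ]
 [ 0.6362  0.163   0.01  ]
 [ 0.576  -0.1999  0.01  ]
 [ 0.6684 -0.193   0.01  ]]
[[ 0.5646  0.1505  0.01  ]
 [ 0.6     0.162   0.01  ]
 [ 0.5745 -0.0192  0.01  ]
 [ 0.607  -0.0079  0.01  ]
 [ 0.6334 -0.0025  0.01  ]]
redtray [405.9 186.4 110.3 145.8   4.7] [416.8 163.9 114.5 151.3   4.7]
bluetray [ 409.8 -156.7  100.7  116.4    1.2] [ 420.9 -192.1  104.5  120.8    1.2]
redtray [409.1 204.1 111.8 181.2   3.5]
bluetray [ 418.2 -150.4  115.    94.6   87.7]
```

View pics/crop1.png

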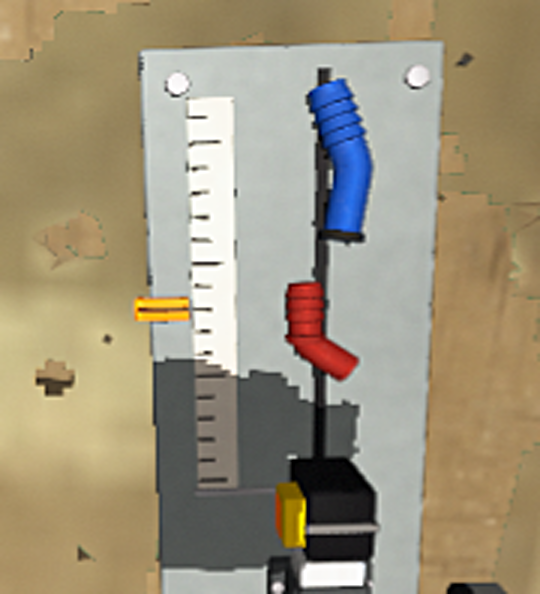

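The crop shows the pointer as a thin line at crop y≈492, about (285,222) in the full picture. The clip line is at crop (160,308). The red elbow bends at crop (310,340) and the blue coupling is centred near (340,160).

```bash
python3 -c "
from h import *
_,c=load('wrist1')
print(plane(c,[(285,222),(276,154.5)],.012),plane(c,[(108,104),(213,103),(125,279),(214,270)],.036))
rows([.6036,.0565,.1],2.07,5); rows([.6036,.0565,.013],2.07,3,([.6036,.0565,.1],2.07))"
```

```text
[[ 0.56178884 -0.02197309  0.012     ]
 [ 0.54558343  0.06253732  0.012     ]] [[ 0.36138577  0.10805497  0.036     ]
 [ 0.47485419  0.11531895  0.036     ]
 [ 0.36315528 -0.1015885   0.036     ]
 [ 0.47591224 -0.08244811  0.036     ]]
[0.0057,0.0110,0.0262,0,0,-0.0886]
[0.0047,0.0115,0.0262,0,0,-0.0886]
[0.0036,0.0119,0.0262,0,0,-0.0886]
[0.0026,0.0121,0.0262,0,0,-0.0886]
[0.0015,0.0123,0.0262,0,0,-0.0886]
[0.0000,0.0000,0.0290,0,0,-0.0000]
[0.0000,0.0000,0.0290,0,0,-0.0000]
[0.0000,0.0000,0.0290,0,0,-0.0000]
```

```bash
python3 -m handwheel '[[0.0057,0.011,0.026,0,0,-0.088,60],[0.0047,0.0115,0.026,0,0,-0.088,60],[0.0036,0.012,0.026,0,0,-0.089,60],[0.0026,0.012,0.026,0,0,-0.089,60],[0.0015,0.0123,0.026,0,0,-0.089,60]]' 25
python3 -m handwheel '[[0,0,0.030,0,0,0,60],[0,0,0.030,0,0,0,60],[0,0,0.018,0,0,0,60],[0,0,0.008,0,0,0,60],[0,0,0,0,0,0,60]]'
python3 -c "
from h import *
o=ctrl.get_obs();print(o['position'],o['ee_rot']);snap('wrist','w2')"
```

```text
clock: 2.7
position: [0.604, 0.0556, 0.1009]
ee_rot: [-3.141, 0.0, 2.071]
ft_force: [-0.6, 0.4, -0.6]
width: 0.601
grasp_force: 0.0
clock: 3.32
position: [0.6039, 0.0563, 0.0154]
ee_rot: [-3.141, -0.0, 2.069]
ft_force: [-0.6, -0.0, -0.1]
width: 0.602
grasp_force: 0.0
[0.60394735 0.05626345 0.01535626] [-3.14093780e+00 -2.15850209e-04  2.06946407e+00]
```

View pics/w2.png

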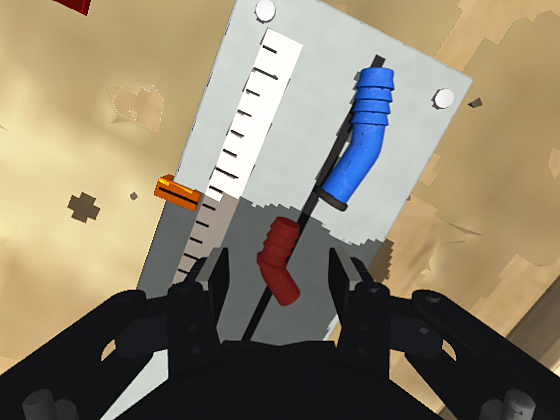

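The elbow (centre about (278,262)) lies between the open fingers at (215,280) and (345,280). Closing now.

```bash
python3 -m handwheel '[[0,0,0.002,0,0,0,10],[0,0,0,0,0,0,10],[0,0,0,0,0,0,10],[0,0,0,0,0,0,10],[0,0,0,0,0,0,10]]' 25
python3 -m handwheel '[[0,0,-0.02,0,0,0,10],[0,0,-0.03,0,0,0,10],[0,0,-0.03,0,0,0,10]]'
python3 -c "
from h import *
p=ctrl.get_obs()['position']
rows([.414,.177,.093],1.635,5)"
```

```text
clock: 4.0
position: [0.6053, 0.0573, 0.0141]
ee_rot: [3.14, 0.001, 2.071]
ft_force: [0.3, -0.5, 5.7]
width: 0.219
grasp_force: 24.8
clock: 4.38
position: [0.6035, 0.0571, 0.0933]
ee_rot: [-3.14, -0.001, 2.071]
ft_force: [0.7, 0.1, -0.9]
width: 0.226
grasp_force: 24.6
[0.0392,-0.0218,0.0001,0,0,0.0872]
[0.0372,-0.0251,0.0001,0,0,0.0872]
[0.0348,-0.0282,0.0001,0,0,0.0872]
[0.0323,-0.0312,0.0001,0,0,0.0872]
[0.0294,-0.0338,0.0001,0,0,0.0872]
```

```bash
python3 -m handwheel '[[0.039,-0.022,0,0,0,0.087,10],[0.037,-0.025,0,0,0,0.087,10],[0.035,-0.028,0,0,0,0.087,10],[0.032,-0.031,0,0,0,0.087,10],[0.029,-0.034,0,0,0,0.087,10]]'
python3 -c "
from h import *
snap('wrist','w3')"
```

```text
clock: 5.0
position: [0.4134, 0.1765, 0.0929]
ee_rot: [-3.141, 0.0, 1.633]
ft_force: [-0.1, 0.6, -0.0]
width: 0.232
grasp_force: 24.6
```

View pics/w3.png

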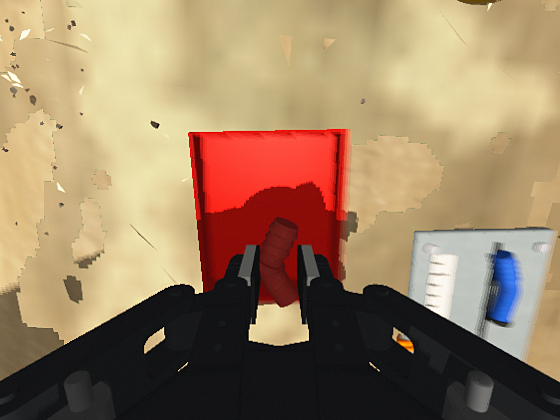

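The red elbow is held over the middle of the red tray, whose far rim runs from (192,131) to (348,129). I'll lower it and release.

```bash
python3 -m handwheel '[[0,0,0.030,0,0,0,10],[0,0,0.030,0,0,0,10],[0,0,0.016,0,0,0,10],[0,0,0.004,0,0,0,10],[0,0,0,0,0,0,10]]'
python3 -m handwheel '[[0,0,0.001,0,0,0,45],[0,0,0,0,0,0,45],[0,0,0,0,0,0,45]]'
python3 -m handwheel '[[0,0,-0.030,0,0,0,45],[0,0,-0.040,0,0,0,45],[0,0,-0.040,0,0,0,60]]'
python3 -c "
from h import *
im,c=load('w3'); print(plane(c,[(192,131),(348,129)],.036))
rows([.6074,.1296,.1],1.789,5)"
```

```text
clock: 5.68
position: [0.4152, 0.176, 0.0133]
ee_rot: [-3.141, 0.0, 1.636]
ft_force: [0.0, -0.0, -0.6]
width: 0.23
grasp_force: 24.6
clock: 6.05
position: [0.4156, 0.1763, 0.0127]
ee_rot: [3.141, -0.0, 1.636]
ft_force: [0.2, -0.5, -0.0]
width: 0.452
grasp_force: 0.0
clock: 6.42
position: [0.415, 0.176, 0.1235]
ee_rot: [-3.141, 0.0, 1.636]
ft_force: [0.3, -0.0, 0.4]
width: 0.603
grasp_force: 0.0
[[0.35342478 0.23839699 0.036     ]
 [0.45487254 0.24594823 0.036     ]]
[-0.0118,0.0378,0.0047,0,0,-0.0306]
[-0.0129,0.0374,0.0047,0,0,-0.0306]
[-0.0141,0.0370,0.0047,0,0,-0.0306]
[-0.0152,0.0366,0.0047,0,0,-0.0306]
[-0.0163,0.0361,0.0047,0,0,-0.0306]
```

```bash
python3 -c "
from h import *
for f in ['w2','w3']:
  im,c=load(f); k=blob(im,(105,120,60),(130,255,255),(310,50,560,340)); print(rect(c,k,.019))"
python3 -m handwheel '[[-0.012,0.038,0.005,0,0,-0.0306,60],[-0.013,0.0375,0.005,0,0,-0.0306,60],[-0.014,0.037,0.0045,0,0,-0.0306,60],[-0.015,0.0365,0.0045,0,0,-0.0306,60],[-0.0163,0.036,0.0045,0,0,-0.0306,60]]'
python3 -c "
from h import *
im,c=snap('wrist','w4'); k=blob(im,(105,120,60),(130,255,255),(180,50,400,400)); print(rect(c,k,.019),k.min(0),k.max(0),ctrl.get_obs()['position'],proj(c,[.6074,.1296,.019]))"
```

```text
[607.4 129.2  20.5  61.9  11.9]
[602.7 129.7  22.7  67.8   9.9]
clock: 7.05
position: [0.609, 0.1292, 0.0987]
ee_rot: [3.141, -0.0, 1.79]
ft_force: [0.2, 0.3, -0.6]
width: 0.598
grasp_force: 0.0
[610.2 128.   19.   63.2  12. ] [267 179] [291 256] [0.61462242 0.12804016 0.09814277] [[276.07889309 216.20880047]]
```

```bash
python3 -m handwheel '[[0,0,0.030,0,0,0,60],[0,0,0.030,0,0,0,60],[0,0,0.018,0,0,0,60],[0,0,0.008,0,0,0,60],[0,0,0,0,0,0,60]]'
python3 -m handwheel '[[0,0,0,0,0,0,10],[0,0,0,0,0,0,10],[0,0,0,0,0,0,10],[0,0,0,0,0,0,10]]'
python3 -m handwheel '[[0,0,-0.02,0,0,0,10],[0,0,-0.03,0,0,0,10],[0,0,-0.04,0,0,0,10]]'
python3 -c "
from h import *
rows([.417,-.12,.115],1.63,8)"
```

```text
clock: 7.72
position: [0.6075, 0.1296, 0.0126]
ee_rot: [-3.141, -0.0, 1.789]
ft_force: [0.1, -0.5, 0.6]
width: 0.6
grasp_force: 0.0
clock: 8.22
position: [0.6085, 0.1298, 0.014]
ee_rot: [3.14, -0.0, 1.789]
ft_force: [-1.0, 0.2, 6.7]
width: 0.226
grasp_force: 24.7
clock: 8.6
position: [0.6067, 0.1293, 0.1025]
ee_rot: [-3.139, 0.0, 1.789]
ft_force: [-0.1, -0.1, 0.6]
width: 0.224
grasp_force: 24.7
[-0.0253,-0.0299,-0.0016,0,0,0.0198]
[-0.0259,-0.0294,-0.0016,0,0,0.0198]
[-0.0265,-0.0289,-0.0016,0,0,0.0198]
[-0.0270,-0.0283,-0.0016,0,0,0.0198]
[-0.0276,-0.0278,-0.0016,0,0,0.0198]
[-0.0281,-0.0272,-0.0016,0,0,0.0198]
[-0.0287,-0.0267,-0.0016,0,0,0.0198]
[-0.0292,-0.0261,-0.0016,0,0,0.0198]
```

```bash
python3 -m handwheel '[[-0.0315,-0.030,-0.002,0,0,0.020,10],[-0.032,-0.0295,-0.002,0,0,0.020,10],[-0.0325,-0.029,-0.002,0,0,0.020,10],[-0.033,-0.0283,-0.002,0,0,0.020,10]]'
python3 -m handwheel '[[-0.0335,-0.028,-0.002,0,0,0.020,10],[-0.034,-0.027,-0.002,0,0,0.020,10],[-0.0345,-0.0265,-0.002,0,0,0.020,10],[-0.035,-0.026,-0.002,0,0,0.020,10],[0,0,0,0,0,0,10]]'
python3 -c "
from h import *
im,c=snap('wrist','w5')"
```

```text
clock: 9.1
position: [0.5164, -0.0201, 0.1109]
ee_rot: [3.141, 0.0, 1.708]
ft_force: [-1.0, 0.2, -0.3]
width: 0.228
grasp_force: 24.7
clock: 9.72
position: [0.4235, -0.1686, 0.1189]
ee_rot: [-3.141, 0.0, 1.624]
ft_force: [-0.9, 0.9, -0.1]
width: 0.223
grasp_force: 24.7
```

View pics/w5.png

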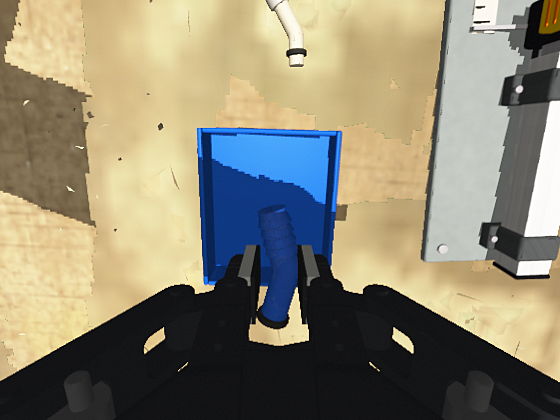

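The blue coupling is held over the blue tray. The tray's far rim runs (198,128)–(341,132), and the near-left rim corner is around (206,284).

```bash
python3 -c "
from h import *
im,c=load('w5'); P=plane(c,[(198,128),(341,132),(206,284)],.036); print(P)
e=P[1]-P[0]; a=np.arctan2(e[1],e[0]); C=(P[0]+P[1])/2+.065*np.array([np.sin(a),-np.cos(a),0]); print(a,C)
rows([C[0],C[1],.10],a+np.pi/2,2)"
```

```text
[[ 0.36116765 -0.10434488  0.036     ]
 [ 0.46651378 -0.10155778  0.036     ]
 [ 0.36565939 -0.23194794  0.036     ]]
0.026450449675471055 [ 0.4155598  -0.16792859  0.036     ]
[0.0001,-0.0045,0.0095,0,0,0.0144]
[0.0000,-0.0045,0.0095,0,0,0.0144]
```

```bash
python3 -m handwheel '[[0,-0.004,0.020,0,0,0.014,10],[0,-0.004,0.030,0,0,0.014,10],[0,0,0.030,0,0,0,10],[0,0,0.018,0,0,0,10],[0,0,0.009,0,0,0,10]]'
python3 -m handwheel '[[0,0,0.0,0,0,0,10],[0,0,0.001,0,0,0,45],[0,0,0,0,0,0,45],[0,0,0,0,0,0,45]]'
python3 -m handwheel '[[0,0,-0.030,0,0,0,45],[0,0,-0.050,0,0,0,45],[0,0,-0.060,0,0,0,80]]'
python3 - <<'E'
from h import *
snap('scene','s1')
p=[.6145-.09*-.008,-.0177-.008,.175]
rows([.6152,-.0257,.17],1.66,5)
E
```

```text
clock: 10.4
position: [0.4171, -0.1661, 0.0108]
ee_rot: [-3.14, -0.001, 1.603]
ft_force: [-0.4, 0.2, -1.4]
width: 0.224
grasp_force: 24.7
clock: 10.9
position: [0.4175, -0.1674, 0.0113]
ee_rot: [3.141, 0.0, 1.601]
ft_force: [-0.3, 0.0, -0.0]
width: 0.45
grasp_force: 0.0
clock: 11.28
position: [0.4161, -0.1669, 0.1518]
ee_rot: [-3.14, -0.001, 1.601]
ft_force: [0.5, -0.8, -0.7]
width: 0.646
grasp_force: 0.0
[0.0274,0.0397,-0.0021,0,0,-0.0119]
[0.0270,0.0401,-0.0021,0,0,-0.0119]
[0.0265,0.0404,-0.0021,0,0,-0.0119]
[0.0260,0.0407,-0.0021,0,0,-0.0119]
[0.0255,0.0410,-0.0021,0,0,-0.0119]
```

```bash
python3 -m handwheel '[[0.0274,0.0395,-0.002,0,0,-0.012,80],[0.027,0.040,-0.002,0,0,-0.012,80],[0.0265,0.0405,-0.002,0,0,-0.012,80],[0.026,0.041,-0.002,0,0,-0.012,80],[0.0255,0.041,-0.002,0,0,-0.012,80]]'
python3 -m handwheel '[[0,0,0,0,0,0,80],[0,0,0,0,0,0,80]]'
python3 - <<'E'
from h import *
im,c=snap('wrist','w6')
k=blob(im,(18,130,60),(35,255,255),(180,100,400,400)); print('button',rect(c,k,.055),k.min(0),k.max(0))
s=cv2.imread('pics/s1.png')[160:310,200:370]
a=cv2.resize(im[:,:,::-1],(560,420)); b=cv2.resize(s,(238,210),interpolation=cv2.INTER_CUBIC)
o=np.zeros((420,798,3),np.uint8); o[:,:560]=a; o[:210,560:]=b; cv2.imwrite('pics/m1.png',o)
E
```

```text
clock: 11.95
position: [0.6128, -0.0231, 0.1611]
ee_rot: [3.141, 0.0, 1.661]
ft_force: [0.3, -0.1, -0.1]
width: 0.799
grasp_force: 0.0
clock: 12.2
position: [0.6109, -0.0242, 0.1604]
ee_rot: [-3.14, 0.0, 1.661]
ft_force: [-0.6, -0.0, -0.4]
width: 0.801
grasp_force: 0.0
button [596.5 -17.5   7.6  25.9   2.6] [258 185] [267 214]
```

View pics/m1.png

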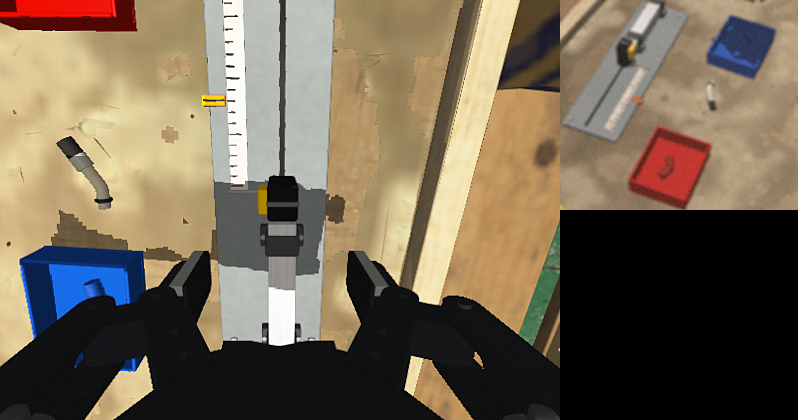

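Both fittings lie inside their trays (inset). In the wrist view the button is at (262,200), the head spans (267–298, 176–221), the pointer is a thin line near row 190, and the clip is at (214,100).

Run:
```python
from h import *
im,c=load('w6')
k=blob(im,(18,130,60),(35,255,255),(240,160,300,240)); print('button',rect(c,k,.061),rect(c,k,.048))
print('slot',plane(c,[(283.5,172),(282,5)],.01))
print('headtop@66',plane(c,[(267,178),(298,178),(267,221),(298,221)],.066))
print('ptr,clip',plane(c,[(230,190),(250,191),(225,100.5)],.012))
k=blob(im,(10,130,120),(28,255,255),(195,85,230,115)); print('clip',rect(c,k,.012),k.min(0),k.max(0))
o=ctrl.get_obs(); print(o['position'],o['ee_rot'])
cv2.imwrite('pics/c6.png',cv2.resize(im[85:230,190:310,::-1],None,fx=4,fy=4,interpolation=cv2.INTER_CUBIC))
```

```text
button [596.7 -16.    7.4  25.3   2.6] [596.2 -19.1   7.8  26.7   2.6]
slot [[0.61391593 0.00178995 0.01      ]
 [0.59889835 0.14604441 0.01      ]]
headtop@66 [[ 0.59941066  0.00343238  0.066     ]
 [ 0.62433921  0.00568774  0.066     ]
 [ 0.60232244 -0.03280794  0.066     ]
 [ 0.62825093 -0.03046368  0.066     ]]
ptr,clip [[ 0.56216098 -0.02074664  0.012     ]
 [ 0.58219582 -0.01996251  0.012     ]
 [ 0.55350556  0.06334534  0.012     ]]
clip [542.5  60.2  20.7   3.5   5.1] [202 101] [224 105]
[ 0.61046672 -0.02458449  0.16058655] [-3.14008390e+00  9.62776201e-05  1.66017282e+00]
```

View pics/c6.png

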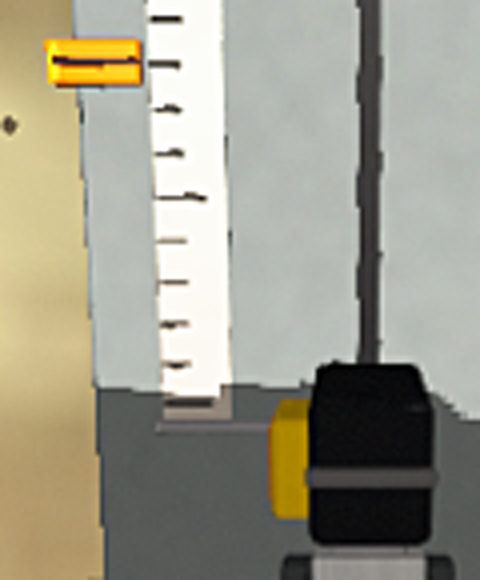

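Pointer tip is at crop (157,427), i.e. (229,192); the clip line's end is at (226,100). That puts the required extension at about 86 mm, with the head centre at about (0.614, −0.0165).

Run:
```python
from h import *
rows([.6128,-.0165,.029],1.662,4)
```

```text
[0.0020,0.0008,0.0329,0,0,-0.0005]
[0.0020,0.0008,0.0329,0,0,-0.0005]
[0.0020,0.0008,0.0329,0,0,-0.0005]
[0.0020,0.0008,0.0329,0,0,-0.0005]
```

```bash
python3 -m handwheel '[[0.004,0.0015,0.030,0,0,-0.002,80],[0.004,0.0015,0.030,0,0,0,80],[0,0,0.030,0,0,0,80],[0,0,0.030,0,0,0,80],[0,0,0.011,0,0,0,80]]' 35
python3 -m handwheel '[[0,0,0,0,0,0,80],[0,0,0,0,0,0,25],[0,0,0,0,0,0,25],[0,0,0,0,0,0,25],[0,0,0,0,0,0,25]]'
python3 -m handwheel '[[0,0,0,0,0,0,10],[0,0,0,0,0,0,10],[0,0,0,0,0,0,10]]'
```

```text
clock: 12.88
position: [0.6112, -0.0168, 0.0283]
ee_rot: [-3.138, -0.0, 1.661]
ft_force: [0.6, 0.4, 0.2]
width: 0.802
grasp_force: 0.0
clock: 13.5
position: [0.6129, -0.016, 0.0311]
ee_rot: [-3.14, 0.0, 1.662]
ft_force: [-2.9, -0.5, 5.4]
width: 0.307
grasp_force: 37.7
clock: 13.88
position: [0.613, -0.0161, 0.0311]
ee_rot: [-3.14, 0.001, 1.662]
ft_force: [-1.4, -0.5, 6.7]
width: 0.308
grasp_force: 37.7
```

Opening is 26 mm with 38 N on the pads, so the button is squeezed. I'll draw the arm out most of the way and check.

```bash
python3 -m handwheel '[[0.008,0,-0.002,0,0,0,10],[0.016,0,0,0,0,0,10],[0.020,0,0,0,0,0,10],[0.020,0,0,0,0,0,10],[0.016,0,0,0,0,0,10]]'
python3 -m handwheel '[[0.0055,0,0,0,0,0,10],[0,0,0,0,0,0,10],[0,0,0,0,0,0,10],[0,0,0,0,0,0,10]]'
python3 - <<'E'
from h import *
im,c=snap('wrist','w7'); i2,c2=snap('scene','s2'); i3,c3=snap('side','d2')
print(proj(c,[[.5538,.0633,.012],[.605,.07,.05]]),proj(c2,[.5538,.0633,.012]),proj(c3,[.5538,.0633,.012]))
u,v=proj(c2,[.5538,.0633,.012])[0].astype(int); s=i2[v-35:v+35,u-40:u+40,::-1]
u,v=proj(c3,[.5538,.0633,.012])[0].astype(int); t=i3[v-35:v+35,u-40:u+40,::-1]
o=np.zeros((420,800,3),np.uint8); o[:,:560]=im[:,:,::-1]
o[:210,560:]=cv2.resize(s,(240,210),interpolation=cv2.INTER_CUBIC); o[210:,560:]=cv2.resize(t,(240,210),interpolation=cv2.INTER_CUBIC); cv2.imwrite('pics/m2.png',o)
E
```

```text
clock: 14.5
position: [0.6057, 0.0657, 0.0312]
ee_rot: [-3.14, -0.0, 1.664]
ft_force: [1.2, -2.0, -9.7]
width: 0.305
grasp_force: 37.1
clock: 15.0
position: [0.6054, 0.069, 0.0312]
ee_rot: [-3.14, -0.0, 1.662]
ft_force: [-0.3, 0.4, -13.0]
width: 0.303
grasp_force: 36.4
[[189.79852915 248.07635452]
 [277.26590479 275.88200337]] [[250.61368661 229.41231441]] [[259.67702361 232.64309387]]
```

View pics/m2.png

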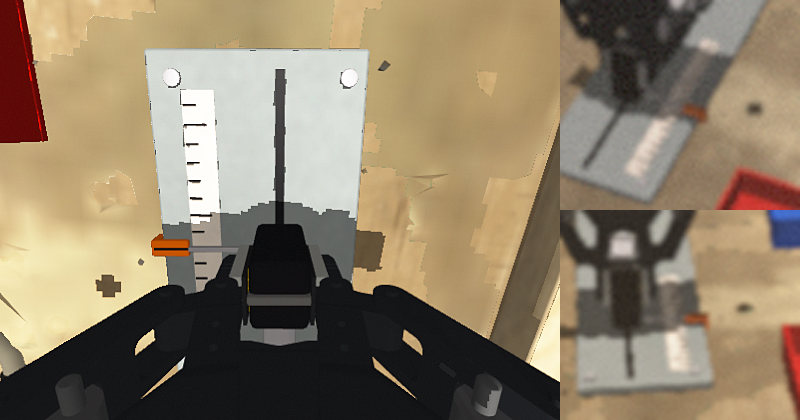

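The pointer and the clip's dark line both sit at about row 248, at columns 190–240 and 155–188. I'll relieve the vertical load and check the offset numerically.

```bash
python3 -m handwheel '[[0,0,0.001,0,0,0,10],[0,0,0.001,0,0,0,10],[0,0,0,0,0,0,10]]'
python3 - <<'E'
from h import *
im,c=snap('wrist','w8')
g=im.astype(int).sum(2)
for u in (160,166,172,178,184,196,202,208,222,230): print(u,g[240:256,u])
E
```

```text
clock: 15.52
position: [0.6055, 0.0689, 0.0312]
ee_rot: [-3.141, 0.0, 1.662]
ft_force: [-5.7, -0.7, -0.2]
width: 0.312
grasp_force: 36.6
160 [238 281 282 286 281 280 295 255  57  43 190 305 283 277 282 241]
166 [236 279 281 287 283 284 292 257  58  42 186 304 284 281 286 282]
172 [237 275 281 287 286 285 299 257  56  39 185 304 283 279 285 287]
178 [232 283 285 286 282 284 295 260  53  39 190 305 282 281 286 282]
184 [232 279 284 285 282 287 296 261  54  38 183 303 286 279 289 289]
196 [461 471 466 467 483 433 263 273 365 359 351 340 379 476 466 461]
202 [464 462 465 464 476 434 259 278 366 363 351 343 389 477 465 463]
208 [456 458 464 467 476 431 259 280 371 361 351 350 414 477 471 468]
222 [285 279 278 283 288 285 253 284 377 361 361 344 291 279 275 270]
230 [292 294 292 293 287 292 254 293 386 369 358 351 325 288 200  35]
```

```bash
python3 -c "
from h import *
print(ctrl.close_job())"
```

```text
the job is handed in; nothing more can be done
None
```

I put the red elbow in the red tray and the blue coupling in the blue tray, then drew the gauge arm out until its pointer stood within about 1 mm of the clip line. I handed the job in at about 15.6 s, still gripping the head with the button squeezed (opening 26.5 mm, 37 N on the pads).

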